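# Dock the wireless packs and set the cover level

### The job

Put the round microphone puck and the oblong bodypack, right way up, fully down into their matching pockets on the sloping charging dock while its cover still stands up. Then fold the stiff cover down until it is level, not shut, so that the packs get air while charging. Leave the mug, the desk microphone, the pedal and the tape where they are.

Things in the scene. Friction and masses are not known exactly. Their poses are not given: they have to be found in the camera images.
- dock: Sheet-metal charging dock fixed to the desk, 165 mm deep (x), 234 mm wide (y), yawed a little. Origin: on the desk below the middle of its deck; -x is its low front, facing the robot. The deck rises towards +x at 30 degrees (normal (-0.5, 0, 0.866) in dock axes), 75 mm high at the middle. Rear cheeks 6 mm thick (x = 75, y = +/-114 mm) rise to 159 mm and carry the hinge.
- nest_round_floor (a point): Centre of the round pocket's floor (axes: the dock's, not sloped). The nest is a grey plate on the deck, 122 mm up the slope, 106 mm wide, 16 mm thick; pocket 59 mm across, 11 mm deep, square to the sloping deck. It is the left or the right nest (varies), 56 mm from the dock's middle.
- nest_oblong_floor (a point): Centre of the pocket floor of the oblong nest, a like plate beside the round one; its pocket is 71 mm long up the slope, 49 mm wide across the dock and 11 mm deep.
- puck: Round black microphone puck with a steel grille on top, 54 mm in diameter, 28 mm high, about 0.1 kg, upright on the desk left or right of the dock. Origin: centre of its underside, z up. Seated, it stands 17 mm proud of its nest.
- bodypack: Oblong black transmitter pack, 66 mm (x) by 44 mm (y) by 28 mm high, about 0.1 kg, lying flat on the desk on the other side of the dock at any yaw. Origin: centre of its underside, z up. Either end may go first. Seated, it stands 17 mm proud of its nest.
- cover (a joint): Angle of the dock's cover in rad: 0 = level (reaching from the hinge towards the dock's front, over the nests), 1.57 = upright, -0.5 = shut. The hinge is stiff: the cover stays where it is left; moving it takes about 2 to 4 N at its free edge. It starts raised at 1.0 to 1.7.
- cover_hinge (a point): Middle of the cover's hinge line, which runs along the dock's y, 75 mm behind the dock's middle and 150 mm above the desk. Its axes turn with the cover: -x points to the free edge, z is the upper (outer) face's normal.
- cover_edge (a point): Middle of the cover's free edge, 140 mm from the hinge line. The cover is a plain white panel 214 mm wide and 6 mm thick; its mid-plane passes through the hinge line.
- mug: White mug, 80 mm across, 95 mm high, behind the packs, to one side of the dock; bystander. Origin: centre of its underside.
- desk_mic: Desk microphone on a round 100 mm foot, 229 mm high, on the other side; bystander. Origin: centre of its underside.
- pedal: Effects pedal, 66 x 100 mm, 44 mm high over its knobs, on any side of the puck with only 10 to 25 mm between, so a finger does not fit there; bystander. Origin: centre of its underside.
- tape: Roll of tape lying flat, 90 mm across, 25 mm high, close to one end of the bodypack; bystander. Origin: centre of its underside.
Not all that is in view belongs to the job. What is shaped like the bodypack but blue or green is not meant.

How it is judged:
On the way, in this order (a step that is already met when the one before it is completed fails the run):
1. both packs are fully down in their matching pockets, the cover still standing well up (above 0.7 rad) (distance between puck and nest_round_floor below 0.007 m and angle between puck's own z axis and vertical between 0.44 and 0.61 rad and distance between bodypack and nest_oblong_floor below 0.007 m and angle between bodypack's own z axis and vertical between 0.44 and 0.61 rad and value of joint cover above 0.7 rad), for 0.2 s.
2. the cover is folded down to level (distance between puck and nest_round_floor below 0.007 m and angle between puck's own z axis and vertical between 0.44 and 0.61 rad and distance between bodypack and nest_oblong_floor below 0.007 m and angle between bodypack's own z axis and vertical between 0.44 and 0.61 rad and value of joint cover between -0.1 and 0.1 rad), for 0.2 s.
At the end, for the whole second after the job is handed in: Puck in the round pocket and bodypack in the oblong one, at rest, each underside centre within 7 mm of its pocket's floor centre and tilted 25 to 35 degrees; cover level within 0.10 rad and still; mug, desk microphone, pedal and tape within 30 mm of where they stood (all of step 2 and velocity of joint cover between -0.05 and 0.05 rad/s and linear speed of each of puck, bodypack below 0.02 m/s and distance of each of mug, desk_mic, pedal, tape from where it was at the start of the episode below 0.03 m); the robot touches nothing.
It fails at once if the mug is shoved (over 30 mm) or tipped (distance of mug from where it was at the start of the episode above 0.03 m or angle between mug's own z axis and vertical above 0.4 rad).
It fails at once if the desk microphone is shoved (over 30 mm) or tipped (distance of desk_mic from where it was at the start of the episode above 0.03 m or angle between desk_mic's own z axis and vertical above 0.4 rad).
It fails at once if the pedal is shoved (over 30 mm) or tipped (distance of pedal from where it was at the start of the episode above 0.03 m or angle between pedal's own z axis and vertical above 0.4 rad).
It fails at once if the tape is shoved (over 30 mm) or tipped (distance of tape from where it was at the start of the episode above 0.03 m or angle between tape's own z axis and vertical above 0.4 rad).
It also fails if it takes over 67 s, if anything falls off the work surface, if the arm or the gripper's body presses on something with over 40 N, if the wrist force passes 120 N, or if a joint passes its speed limit or range.

### The arm

A 6-joint arm with a two-finger parallel gripper is mounted at the origin on the work surface. World frame = base frame: x ahead of the robot, y to its left, z up, the work surface at z = 0. Lengths are in m, angles in rad, forces in N, time in s.
With the tool pointing down it reaches from about 0.275 to 1 m from the base axis. Payload 8.4 kg.
Tool frame: the origin (TCP) lies midway between the tips of the shut fingers; the grasp point (between the pads) lies 19 mm behind it (ctrl.grasp_offset is the distance from the TCP to the grasp point, in m); z points along the fingers, y is the line along which they close (so a half turn about z gives the same grasp; the last joint's range is limited). The gripper opens to 85 mm and grips with 20 to 120 N. Pads are 22 mm wide; open, the fingers measure 114 mm over their backs; the gripper's body (76 mm by 85 mm) begins 54 mm behind the grasp point. The pads swing forward as they close: fully open they stand 13 mm farther back than shut.
Start: joints at [-1.165, 0.353, 1.633, -0, 1.155, -0.002], TCP at [0.248, -0.574, 0.231] pointing down, gripper open.
Joint ranges: [-2.63, 2.63], [-0.92, 2.1], [0.06, 2.66], [-1.3, 4.44], [0, 2.69], [-3.02, 3.02]. Speed limits (rad/s): [2.22, 2.22, 2.79, 3.14, 3.14, 3.14].

### API

Orientations are given as a unit quaternion [w, x, y, z].
In Python, from plant import ctrl gives the robot as it stands. The module is installed in compiled form; this text tells all that it offers.
- The arm moves only by the tool drive_tool, never from a script. Its argument "targets" is a list of rows, each an object with "dp": the shift along the tool's x, y, z in mm, a list of three; "rotation": the turn, a rotation vector about the tool's x, y, z in degrees, a list of three. A call has 1 to 12 rows; each row shifts and turns the commanded pose from where the row before left it, along the tool's axes as they then stand; what a row does not reach is not made up. A row lasts 1/12 s, in which the tool goes at most 41.7 mm and 7.16 degrees, less where a joint would pass 70% of its speed; a pose out of reach is approached as far as the arm can. A call is refused whole if a number of a shift passes 41.7 or a number of a turn 7.16, either way. A call with a gripper value outside its range is refused whole. "jaw" is the finger opening in mm, from 0 to 85.4, set as the call begins (left out, the last holds). The fingers move at their own pace and stop on an object; "squeeze" is the grip in N (left out, the last holds). Time passes only in rows, so rows that do not move let the fingers close. It gives the time, the measured TCP pose, the force, the opening and the grip force at its end, in the units of the state.
- ctrl.get_obs(): the state, without advancing time (a new reading comes with each control period).
- ctrl.get_image(name): name is "scene" or "top" or "wrist"; returns the picture (400x640x3 uint8, red, green, blue); there is no depth.
- ctrl.calibration(name): a dict with "vfov" (degrees; the focal length in pixels is half the picture's height over the tangent of half this angle, whatever the lens; pixels are square), "cx", "cy" (the principal point, pixels), "R" (3x3) and "t" (3): a world point X has camera coordinates R X + t; the wrist camera has in their place "hand_eye" (4x4, takes a point from camera to tool coordinates, whose origin is the TCP and whose axes are the flange's). Camera axes: x right, y down, z forward; pixel columns grow to the right and rows downward; lengths in m; the calibration is good to about 2 mm. A picture is of the moment at which its call begins: read the wrist's pose just before it. calibration takes no time and is no camera call.
- ctrl.close_job(): hands the job in; it is judged then, once.
The state is a dict: "t": time; "joints": joint angles; "joint_velocities": joint speeds; "joint_torque": joint torques, N m; "eef_pos": TCP position; "tcp_rot": TCP orientation; "force": force on the tool from outside, world axes, zero at the start; "wrist_torque": the same for the moment, N m; "gripper_width": finger opening in m; "grip_force": force on a finger pad.
Only numpy, scipy, OpenCV 4.12 (cv2) and the standard library are available. Lean on these libraries where they do the work, as an engineer would, in place of code of your own. Each camera call takes 0.05 s, during which the arm holds its last target. There are 200 camera calls.

## Working session

There is one attempt and no reset: what is moved stays moved. The work goes in short steps, Python scripts to look and compute and a tool call to move; the robot and the scene stay as the last step left them, time stands still between calls to the robot, and variables do not carry over. Pictures are saved under pics/ and viewed, at most 10 in all, crops included, and the job is handed in when it is done.

Besides the shell and the picture viewer there is one more tool, called after ">>>" by a JSON object that holds its "op" and its "data". drive_tool: Moves the arm, as the interface text tells. Its arguments: {"type":"object","properties":{"targets":{"type":"array","items":{"type":"object","properties":{"dp":{"type":"array","items":{"type":"number"}},"rotation":{"type":"array","items":{"type":"number"}}}}},"jaw":{"type":"number"},"squeeze":{"type":"number"}},"required":["targets"]}

```bash
mkdir -p pics
python3 - <<'E'
from plant import ctrl
import cv2
for n in ["scene","top"]:
    im=ctrl.get_image(n); cv2.imwrite(f"pics/{n}0.png",cv2.resize(im[:,:,::-1],(800,500),interpolation=cv2.INTER_CUBIC)); cv2.imwrite(f"{n}0.png",im[:,:,::-1])
    print(n,ctrl.calibration(n))
print(ctrl.calibration("wrist")); o=ctrl.get_obs(); print(o, ctrl.grasp_offset)
E
```

```text
scene {'vfov': 46.15643308969892, 'cx': 322.6612796851984, 'cy': 205.28551673201915, 'R': array([[-0.66172126,  0.74936611,  0.0239877 ],
       [ 0.38830636,  0.36990851, -0.84402954],
       [-0.64136039, -0.54919771, -0.53575995]]), 't': array([ 0.35638331, -0.10582038,  1.70960561])}
top {'vfov': 56.86446367409735, 'cx': 314.64345936325464, 'cy': 198.51293245868817, 'R': array([[ 0.01732605, -0.99976968, -0.01266459],
       [-0.99562643, -0.01608848, -0.09202812],
       [ 0.09180317,  0.01420368, -0.99567587]]), 't': array([-0.02792021,  0.52892988,  0.95581555])}
{'vfov': 70.78461663955096, 'cx': 315.46491518740123, 'cy': 201.740560426851, 'hand_eye': array([[-6.10083595e-05, -9.65056643e-01, -2.62041356e-01,
         6.53119978e-02],
       [ 9.99999577e-01,  1.81651331e-04, -9.01812451e-04,
        -4.14540669e-06],
       [ 9.17900257e-04, -2.62041300e-01,  9.65056223e-01,
        -1.43211588e-01],
       [ 0.00000000e+00,  0.00000000e+00,  0.00000000e+00,
         1.00000000e+00]])}
{'t': 0.1, 'joints': array([-1.16541990e+00,  3.53577331e-01,  1.63407409e+00, -6.13765749e-06,
        1.15521374e+00, -2.42624626e-03]), 'joint_velocities': array([-0.00037417, -0.00106636, -0.00261725, -0.000796  , -0.00216367,
       -0.00098109]), 'joint_torque': array([ 1.52341570e-03, -6.06355977e+01, -3.42821431e+01,  1.30884482e-04,
        3.99262353e-03,  7.81842857e-06]), 'eef_pos': array([ 0.24768014, -0.57334892,  0.2306316 ]), 'tcp_rot': array([-6.22824352e-04,  9.79283596e-01,  2.02492552e-01, -1.30074279e-04]), 'force': array([-0.11706649, -0.18941128,  0.77834881]), 'wrist_torque': array([-0.00922867, -0.0127308 , -0.02780276]), 'grip_force': 0.0, 'gripper_width': 0.08546275955645541} 0.0187
```

View pics/scene0.png

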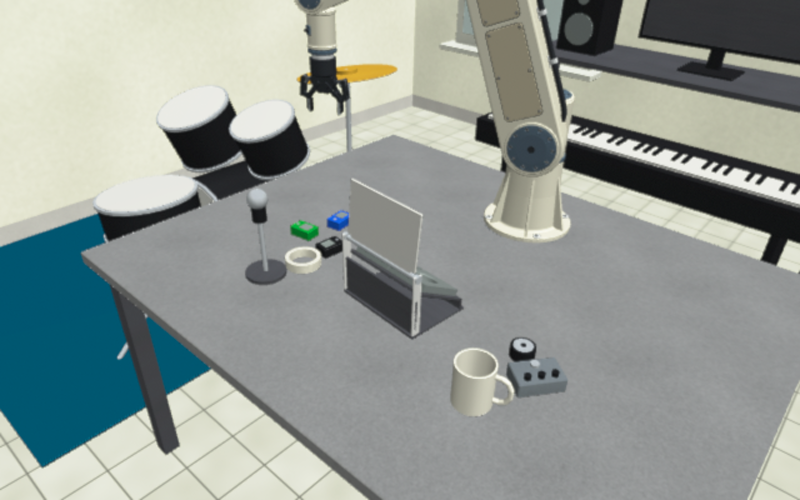

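View pics/top0.png

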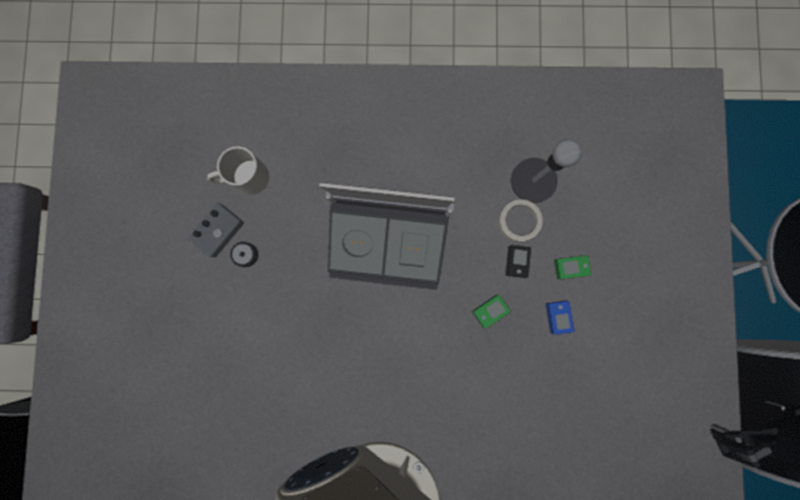

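The scene view shows the dock with its cover upright. The top view (800x500) shows the puck at about (243,253) with the pedal up-left of it. The black bodypack is at (518,262), with the tape above it. The round nest is on the left and the oblong one on the right. I'll enlarge the top view to read pixels.

Run:
```python
import cv2,numpy as np
im=cv2.imread("top0.png")
a=im[150:240,150:290]; b=im[150:240,385:455]; c=im[140:240,250:370]
r=lambda p,s:cv2.convertScaleAbs(cv2.resize(p,None,fx=s,fy=s,interpolation=cv2.INTER_CUBIC),alpha=1.6)
# top: dock 250..370 x6.6 ; bottom: packs
A=im[185:225,160:220];B=im[185:230,395:435]
o=np.zeros((600,800,3),np.uint8)
d=r(im[155:235,255:365],5); o[:400,:550]=d
o[:180,560:800]=r(im[185:230,160:220],4)
o[200:500,560:800]=r(im[155:230,390:450],4)
cv2.imwrite("pics/crop1.png",o)
```

```text
(no output)
```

View pics/crop1.png

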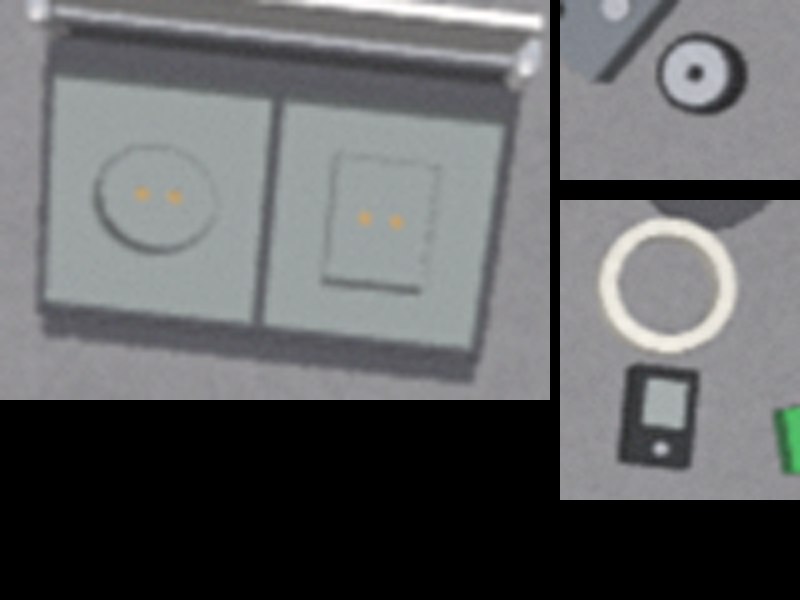

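The crop shows:
- Plate corners, left (52,75), (276,98), (255,325), (43,301); right (283,101), (507,124), (473,350), (263,326).
- Floor contacts around (158,195) and (381,219).
- Puck top centre at about (694,74).
- Bodypack screen and body spanning (628,364) to (692,468), with the tape above.

Next I fit the poses.

```bash
cat > h.py <<'E'
from plant import ctrl
import numpy as np, cv2
from scipy.spatial.transform import Rotation as Ro
from scipy.optimize import least_squares
def cam(n):
    c=ctrl.calibration(n); f=200/np.tan(np.radians(c["vfov"]/2))
    if "R" in c: R,t=c["R"],c["t"]
    else:
        R,t=wristRt(ctrl.get_obs(),c)
    return f,c["cx"],c["cy"],R,t
def rot(o): q=o["tcp_rot"]; return Ro.from_quat([q[1],q[2],q[3],q[0]])
def wristRt(o,c):
    H=c["hand_eye"]; Rt=rot(o).as_matrix(); Rc=Rt@H[:3,:3]; p=Rt@H[:3,3]+o["eef_pos"]
    return Rc.T,-Rc.T@p
def proj(c,X):
    f,cx,cy,R,t=c; Y=np.atleast_2d(X)@R.T+t; return np.c_[f*Y[:,0]/Y[:,2]+cx,f*Y[:,1]/Y[:,2]+cy]
def ray(c,uv,z):
    f,cx,cy,R,t=c; d=R.T@np.array([(uv[0]-cx)/f,(uv[1]-cy)/f,1]); o=-R.T@t; return o+d*(z-o[2])/d[2]
def goal(pos,zax,yax):  # tool rotation with z=zax and y close to yax
    z=np.array(zax)/np.linalg.norm(zax); y=np.array(yax,float); y-=z*(y@z); y/=np.linalg.norm(y)
    return np.array(pos),Ro.from_matrix(np.c_[np.cross(y,z),y,z])
def plan(p,R,o=None):
    o=o or ctrl.get_obs(); R0=rot(o); d=np.array(p)-o["eef_pos"]
    print("rotvec deg in tool",np.round(np.degrees((R0.inv()*R).as_rotvec()),2)," dp before rot",np.round(1e3*R0.inv().apply(d),1)," dp after rot",np.round(1e3*R.inv().apply(d),1))
E
python3 - <<'E'
from h import *
c=cam("top")
cr=lambda u,x0,y0,s:[x0+(u[0]+.5)/s-.5,y0+(u[1]+.5)/s-.5]
D=[cr(u,255,155,5) for u in [(52,75),(276,98),(255,325),(43,301),(283,101),(507,124),(473,350),(263,326),(158.5,195.5),(381,219.5)]]
n=np.array([-.5,0,.8660]);s=np.array([.866,0,.5])
def pts(q):
    P=[]
    for sy in (1,-1):
        for a,b in ((1,1),(1,-1),(-1,-1),(-1,1)): P.append([0,56*sy+53*b,75]+16*n+s*(61*a+q[3]*1e3))
    for sy in (1,-1): P.append([0,56*sy,75]+5*n+s*q[3]*1e3)
    return Ro.from_euler("z",q[2]).apply(np.array(P)/1e3)+[q[0],q[1],0]
r=least_squares(lambda q:(proj(c,pts(q))-D).ravel(),[.45,0,0,0]); print("dock",r.x,"res",np.abs(r.fun).round(2))
q=r.x; print("floors",pts(q)[8:])
print("puck",ray(c,cr((134,74),160,185,4),.028))
for nm,u in dict(TL=(628,364),TR=(698,372),BR=(690,468),BL=(619,461)).items(): print(nm,ray(c,cr((u[0]-560,u[1]-200),390,155,4),.028 if nm[0]=='B' else .02))
print("tape",ray(c,cr((668-560,285-200),390,155,4),.025))
print("mic",ray(c,(535*.8,180*.8),.01),"mug",ray(c,(238*.8,168*.8),.095),"pedal",ray(c,(216*.8,230*.8),.04))
E
```

```text
dock [ 0.51320694 -0.00344428 -0.0946302   0.02168536] res [0.01 0.04 0.67 0.26 0.54 0.07 0.17 0.06 0.44 0.07 0.02 0.19 0.15 0.1
 0.22 0.   0.11 0.25 0.32 0.08]
floors [[ 0.53470501  0.05076694  0.09017268]
 [ 0.52412224 -0.06073196  0.09017268]]
puck [0.51149323 0.30277837 0.028     ]
TL [ 0.54137002 -0.26334328  0.02      ]
TR [ 0.53677596 -0.30962907  0.02      ]
BR [ 0.47276597 -0.30153335  0.028     ]
BL [ 0.47656088 -0.25523287  0.028     ]
tape [ 0.5940167  -0.28894009  0.025     ]
mic [ 0.6843974 -0.3243865  0.01     ] mug [0.679445   0.29477151 0.095     ] pedal [0.56019723 0.35477228 0.04      ]
```

Run:
```python
from h import *
c=cam("top"); k=cam("scene")
cr=lambda u,x0,y0,s:[x0+(u[0]+.5)/s-.5,y0+(u[1]+.5)/s-.5]
D=[cr(u,255,155,5) for u in [(52,75),(276,98),(255,325),(43,301),(283,101),(507,124),(473,350),(263,326),(158.5,195.5),(381,219.5)]]
n=np.array([-.5,0,.8660]);s=np.array([.866,0,.5])
def pts(q):
    P=[]
    for sy in (1,-1):
        for a,b in ((1,1),(1,-1),(-1,-1),(-1,1)): P.append([0,56*sy+53*b,75]+16*n+s*(61*a+q[3]*1e3))
    for sy in (1,-1): P.append([0,56*sy,75]+5*n+s*q[3]*1e3)
    P+=[[75,114,159],[75,-114,159]]
    return Ro.from_euler("z",q[2]).apply(np.array(P)/1e3)+[q[0],q[1],0]
Ct=[cr((38,8),255,155,5),cr((527,62),255,155,5)]
Cs=[np.array([418,275])*.8,np.array([346,238])*.8]
def f(q):
    P=pts(q); return np.r_[(proj(c,P[:10])-D).ravel(),(proj(c,P[10:])-Ct).ravel()*.5,(proj(k,P[10:])-Cs).ravel()*.5]
for fix in (0,1):
    r=least_squares(f if not fix else (lambda q:f(np.r_[q[:3],0])),[.45,0,0,0]); print("dock",r.x,"res",r.fun.round(1)); print(pts(r.x if not fix else np.r_[r.x[:3],0])[8:10])
im=cv2.imread("scene0.png"); cv2.imwrite("pics/s1.png",cv2.convertScaleAbs(cv2.resize(im[130:280,225:425],(800,600),interpolation=cv2.INTER_CUBIC),alpha=1.3))
```

```text
dock [ 0.5293176  -0.00452776 -0.09244651  0.00406316] res [ 0.4  0.4 -0.8  0.5 -0.5 -0.3  0.6 -0.   0.3  0.1 -0.5  0.2 -0.2 -0.5
  0.3 -0.2  0.1 -0.2  0.1 -0.2  0.  -0.3  0.2 -0.4  0.1 -0.1  0.4 -2.5]
[[ 0.53550158  0.05113907  0.08136158]
 [ 0.52516232 -0.06038267  0.08136158]]
dock [ 0.53273125 -0.00472057 -0.09194912  0.        ] res [ 0.4  0.6 -0.8  0.6 -0.5 -0.2  0.7  0.1  0.3  0.3 -0.7  0.4 -0.3 -0.4
  0.2 -0.2  0.1 -0.1 -0.  -0.1  0.1 -1.   0.2 -1.2 -0.3  0.2 -0.1 -2.3]
[[ 0.53538371  0.05127242  0.07933   ]
 [ 0.52509991 -0.06025445  0.07933   ]]
```

View pics/s1.png

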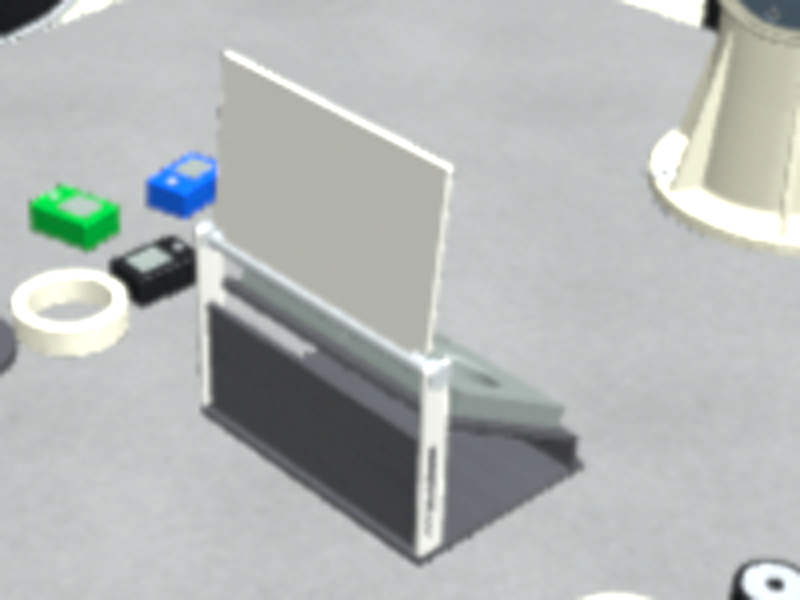

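The cover leans slightly from upright, with its free edge at crop (225,52)–(450,165). The dock fit agrees with the nests centred on the deck. Next: above the bodypack.

Run:
```python
from h import *
p,R=goal([.507,-.2825,.17],[0,0,-1],[.115,.993,0]); plan(p,R)
k=cam("scene"); yaw=-.092; Rz=Ro.from_euler("z",yaw)
for a in np.arange(1,1.75,.1):
    P=Rz.apply([[.075-.14*np.cos(a),y,.15+.14*np.sin(a)] for y in (.107,-.107)])+[.5327,-.0047,0]
    print(round(a,1),proj(k,P).round(1).tolist())
print((np.array([[450,165],[225,52]])/4+[225,130]))
```

```text
rotvec deg in tool [-3.0000e-02 -1.0000e-01 -1.5003e+02]  dp before rot [ 353.4 -164.1   60.8]  dp after rot [-224.1  318.8   60.6]
1.0 [[355.2, 171.5], [298.7, 143.5]]
1.1 [[352.0, 170.5], [295.3, 142.4]]
1.2 [[348.5, 170.1], [291.7, 141.7]]
1.3 [[344.7, 170.1], [287.9, 141.6]]
1.4 [[340.8, 170.8], [283.9, 141.9]]
1.5 [[336.7, 171.9], [279.8, 142.8]]
1.6 [[332.5, 173.7], [275.6, 144.1]]
1.7 [[328.2, 176.0], [271.4, 146.0]]
[[337.5  171.25]
 [281.25 143.  ]]
```

>>> {"op": "drive_tool", "data": {"targets": [{"dp":[35.3,-16.4,6.1]},{"dp":[35.3,-16.4,6.1]},{"dp":[35.3,-16.4,6.1]},{"dp":[35.3,-16.4,6.1]},{"dp":[35.3,-16.4,6.1]},{"dp":[35.3,-16.4,6.1]},{"dp":[35.3,-16.4,6.1]},{"dp":[35.3,-16.4,6.1]},{"dp":[35.3,-16.4,6.1]},{"dp":[35.3,-16.4,6.1]}], "jaw": 85}}

```text
invalid input
```

>>> {"op": "drive_tool", "data": {"targets": [{"rotation":[0,0,-7.14]},{"rotation":[0,0,-7.14]},{"rotation":[0,0,-7.14]},{"rotation":[0,0,-7.14]},{"rotation":[0,0,-7.14]},{"rotation":[0,0,-7.14]},{"rotation":[0,0,-7.14]},{"rotation":[0,0,-7.14]},{"rotation":[0,0,-7.14]},{"rotation":[0,0,-7.14]}]}}

```text
invalid input
```

>>> {"op": "drive_tool", "data": {"targets": [{"rotation":[0,0,-7.15]},{"rotation":[0,0,-7.15]},{"rotation":[0,0,-7.15]},{"rotation":[0,0,-7.15]},{"rotation":[0,0,-7.15]},{"rotation":[0,0,-7.15]},{"rotation":[0,0,-7.15]},{"rotation":[0,0,-7.15]},{"rotation":[0,0,-7.15]},{"rotation":[0,0,-7.15]},{"rotation":[0,0,-7.15]},{"rotation":[0,0,0]}]}}

```text
invalid input
```

Run:
```python
from h import *
o=ctrl.get_obs(); print(o["t"],o["eef_pos"],rot(o).as_matrix().round(3),o["joints"].round(2))
im=ctrl.get_image("wrist")[:,:,::-1]; cv2.imwrite("w1.png",im); np.save("w1.npy",np.r_[o["eef_pos"],o["tcp_rot"]])
cv2.imwrite("pics/w1.png",cv2.resize(im,(800,500)))
# projected corners of estimated pack
c=cam("wrist"); print(proj(c,[[.507,-.2825,.028]])*1.25)
```

```text
0.1 [ 0.24768014 -0.57334892  0.2306316 ] [[ 0.918  0.397 -0.001]
 [ 0.397 -0.918  0.001]
 [-0.    -0.001 -1.   ]] [-1.17  0.35  1.63 -0.    1.16 -0.  ]
[[ 171.62975387 -249.4406695 ]]
```

View pics/w1.png

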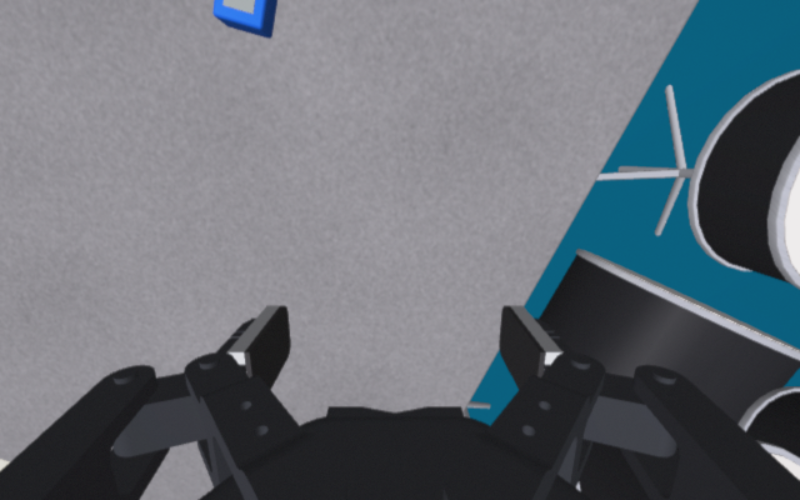

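The picture shows only the open fingers at the start pose; the calls were refused, so each row probably needs both fields.

>>> {"op": "drive_tool", "data": {"targets": [{"dp":[35.3,-16.4,6.1],"rotation":[0,0,0]},{"dp":[35.3,-16.4,6.1],"rotation":[0,0,0]},{"dp":[35.3,-16.4,6.1],"rotation":[0,0,0]},{"dp":[35.3,-16.4,6.1],"rotation":[0,0,0]},{"dp":[35.3,-16.4,6.1],"rotation":[0,0,0]},{"dp":[35.3,-16.4,6.1],"rotation":[0,0,0]},{"dp":[35.3,-16.4,6.1],"rotation":[0,0,0]},{"dp":[35.3,-16.4,6.1],"rotation":[0,0,0]},{"dp":[35.3,-16.4,6.1],"rotation":[0,0,0]},{"dp":[35.3,-16.4,6.1],"rotation":[0,0,0]}], "jaw": 85, "squeeze": 30}}

```text
t: 0.98
eef_pos: [0.5078, -0.2815, 0.1699]
tcp_rot: [-0.0, 0.979, 0.202, -0.0]
force: [0.9, -0.5, -0.3]
gripper_width: 0.085
grip_force: 0.0
```

>>> {"op": "drive_tool", "data": {"targets": [{"dp":[0,0,0],"rotation":[0,0,-7.14]},{"dp":[0,0,0],"rotation":[0,0,-7.14]},{"dp":[0,0,0],"rotation":[0,0,-7.14]},{"dp":[0,0,0],"rotation":[0,0,-7.14]},{"dp":[0,0,0],"rotation":[0,0,-7.14]},{"dp":[0,0,0],"rotation":[0,0,-7.14]},{"dp":[0,0,0],"rotation":[0,0,-7.14]},{"dp":[0,0,0],"rotation":[0,0,-7.14]},{"dp":[0,0,0],"rotation":[0,0,-7.14]},{"dp":[0,0,0],"rotation":[0,0,-7.14]},{"dp":[0,0,0],"rotation":[0,0,-7.14]}]}}

```text
t: 1.9
eef_pos: [0.5067, -0.2831, 0.17]
tcp_rot: [-0.0, 0.628, 0.779, -0.0]
force: [0.4, 0.2, -0.3]
gripper_width: 0.0852
grip_force: 0.0
```

>>> {"op": "drive_tool", "data": {"targets": [{"dp":[0,0,0],"rotation":[0,0,-7.15]},{"dp":[0,0,0],"rotation":[0,0,-7.15]},{"dp":[0,0,0],"rotation":[0,0,-7.15]},{"dp":[0,0,0],"rotation":[0,0,-7.15]},{"dp":[0,0,0],"rotation":[0,0,-7.15]},{"dp":[0,0,0],"rotation":[0,0,-7.15]},{"dp":[0,0,0],"rotation":[0,0,-7.15]},{"dp":[0,0,0],"rotation":[0,0,-7.15]},{"dp":[0,0,0],"rotation":[0,0,-7.15]},{"dp":[0,0,0],"rotation":[0,0,-7.15]},{"dp":[0,0,0],"rotation":[0,0,0]}]}}

```text
t: 2.82
eef_pos: [0.5067, -0.2831, 0.1701]
tcp_rot: [-0.0, 0.055, 0.999, 0.0]
force: [-0.1, -0.3, -0.6]
gripper_width: 0.0853
grip_force: 0.0
```

Run:
```python
from h import *
o=ctrl.get_obs(); print(o["t"],o["eef_pos"],rot(o).as_matrix().round(3),o["joints"].round(2))
im=ctrl.get_image("wrist")[:,:,::-1]; cv2.imwrite("w2.png",im); np.save("w2.npy",np.r_[o["eef_pos"],o["tcp_rot"]])
cv2.imwrite("pics/w2.png",cv2.resize(im,(800,500)))
c=cam("wrist"); print(proj(c,[[.507,-.2825,.028]])*1.25)
```

```text
2.8167 [ 0.50672092 -0.28310788  0.17006038] [[-0.994  0.109 -0.   ]
 [ 0.109  0.994  0.   ]
 [ 0.     0.    -1.   ]] [-0.51  0.35  1.79 -0.    1.   -1.97]
[[395.36758771 240.48439959]]
```

View pics/w2.png

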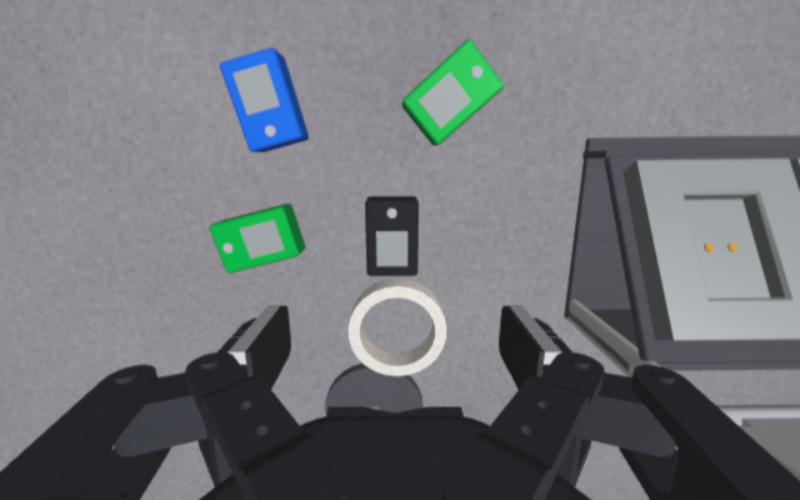

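The wrist view shows the bodypack's top face with corners (367,198), (417,198), (418,275) and (366,275). The tape is just beyond its far end, and the oblong pocket contacts are at (709,247) and (732,247).

Run:
```python
from h import *
im=cv2.imread("w2.png"); c=cam("wrist")
m=(cv2.cvtColor(im,cv2.COLOR_BGR2GRAY)<70).astype(np.uint8); m=m[140:226,280:345]
print(cv2.boundingRect(m))
P=[ray(c,np.array(u)*.8,.028) for u in [(367,198),(417,198),(418,275),(366,275)]]; P=np.array(P)
print(P.round(4),"ctr",P.mean(0),"L",np.linalg.norm(P[0]-P[3]),"W",np.linalg.norm(P[0]-P[1])); d=P[2]+P[3]-P[0]-P[1]; print("yaw",np.arctan2(d[1],d[0]))
print("oblong floor seen",ray(c,np.array([720.5,247])*.8,.0793))
p,R=goal([P.mean(0)[0],P.mean(0)[1],.02],[0,0,-1],[-np.sin(-.1),np.cos(.1),0]); plan(p,R)
```

```text
(12, 18, 43, 62)
[[ 0.4694 -0.3011  0.028 ]
 [ 0.4741 -0.2611  0.028 ]
 [ 0.5394 -0.2668  0.028 ]
 [ 0.5342 -0.311   0.028 ]] ctr [ 0.50425245 -0.28499381  0.028     ] L 0.0655203365595555 W 0.040321677070708904
yaw -0.11893088157379232
oblong floor seen [ 0.52570283 -0.05999503  0.0793    ]
rotvec deg in tool [ 0.01 -0.02 -0.98]  dp before rot [  2.2  -2.2 150.1]  dp after rot [  2.3  -2.1 150.1]
```

>>> {"op": "drive_tool", "data": {"targets": [{"dp":[2.2,-2.1,35],"rotation":[0,0,0]},{"dp":[0,0,35],"rotation":[0,0,0]},{"dp":[0,0,30],"rotation":[0,0,0]},{"dp":[0,0,25],"rotation":[0,0,0]},{"dp":[0,0,20],"rotation":[0,0,0]},{"dp":[0,0,15],"rotation":[0,0,0]},{"dp":[0,0,0],"rotation":[0,0,0]}], "jaw": 70}}

```text
t: 3.45
eef_pos: [0.5024, -0.2839, 0.0072]
tcp_rot: [-0.002, 0.06, 0.998, 0.001]
force: [-0.8, 0.4, 0.1]
gripper_width: 0.0701
grip_force: 0.0
```

>>> {"op": "drive_tool", "data": {"targets": [{"dp":[0,0,0],"rotation":[0,0,0]},{"dp":[0,0,0],"rotation":[0,0,0]},{"dp":[0,0,0],"rotation":[0,0,0]},{"dp":[0,0,0],"rotation":[0,0,0]},{"dp":[0,0,0],"rotation":[0,0,0]},{"dp":[0,0,0],"rotation":[0,0,0]},{"dp":[0,0,0],"rotation":[0,0,0]},{"dp":[0,0,0],"rotation":[0,0,0]}], "jaw": 30, "squeeze": 40}}

```text
t: 4.12
eef_pos: [0.5052, -0.2855, 0.0115]
tcp_rot: [0.001, 0.058, 0.998, -0.0]
force: [-1.7, 1.0, 7.1]
gripper_width: 0.0431
grip_force: 42.2
```

>>> {"op": "drive_tool", "data": {"targets": [{"dp":[0,0,-10],"rotation":[0,0,0]},{"dp":[0,0,-40],"rotation":[0,0,0]},{"dp":[0,0,-40],"rotation":[0,0,0]},{"dp":[0,0,-40],"rotation":[0,0,0]},{"dp":[0,0,-40],"rotation":[0,0,0]},{"dp":[0,0,-40],"rotation":[0,0,0]},{"dp":[0,0,0],"rotation":[0,0,0]},{"dp":[0,0,0],"rotation":[0,0,0]}]}}

```text
t: 4.78
eef_pos: [0.5057, -0.2857, 0.2237]
tcp_rot: [0.003, 0.058, 0.998, -0.001]
force: [-0.4, 1.2, -2.6]
gripper_width: 0.0429
grip_force: 41.7
```

Run:
```python
from h import *
o=ctrl.get_obs(); print(o["t"],o["eef_pos"],o["force"],o["gripper_width"],o["grip_force"])
im=ctrl.get_image("wrist")[:,:,::-1]; cv2.imwrite("w3.png",im)
cv2.imwrite("pics/w3.png",cv2.convertScaleAbs(cv2.resize(im[150:400,160:480],(800,600)),alpha=1.5))
# placement: dock yaw -.092
Rz=Ro.from_euler("z",-.092); n=Rz.apply([-.5,0,.866]); y=Rz.apply([0,1,0])
F=np.array([.5254,-.0601,.0793])
for h in (.10,.011):
    p,R=goal(F+n*h,-n,y); print(p); plan(p,R)
```

```text
4.7833 [ 0.50569117 -0.28571387  0.22370643] [-0.3754709   1.15695834 -2.64201199] 0.04286164608345969 41.71511650085449
[ 0.47561145 -0.05550649  0.1659    ]
rotvec deg in tool [ -0.39 -29.9   -1.29]  dp before rot [ 55.1 224.7  55.2]  dp after rot [ 70.9 225.9  23.2]
[ 0.51992326 -0.05959471  0.088826  ]
rotvec deg in tool [ -0.39 -29.9   -1.29]  dp before rot [ 10.8 225.8 132.4]  dp after rot [ 70.9 225.9 112.2]
```

View pics/w3.png

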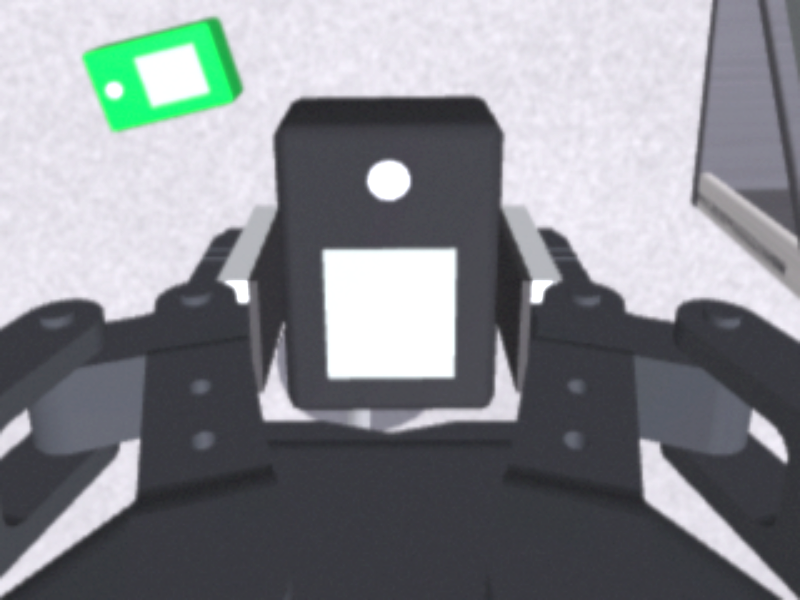

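The bodypack is held centrally; its top face in the crop runs from (278,130)–(500,130) to (492,402)–(290,402). I'll get its pose in the tool frame by PnP.

Run:
```python
from h import *
C=ctrl.calibration("wrist"); f=200/np.tan(np.radians(C["vfov"]/2)); K=np.array([[f,0,C["cx"]],[0,f,C["cy"]],[0,0,1]])
# object frame: x toward camera side(tool +x), y tool +y, z tool +z ; top face centre origin
O=np.array([[33,-22,0],[33,22,0],[-33,22,0],[-33,-22,0]],float)
U=np.array([[u/2.5+160,v/2.4+150] for u,v in [(278,128),(500,128),(492,403),(290,403)]])
ok,r,t=cv2.solvePnP(O,U,K,None); H=C["hand_eye"]
R=H[:3,:3]@cv2.Rodrigues(r)[0]; print("top ctr in tool",H[:3,:3]@t[:,0]+H[:3,3]*1e3, "rot deg",np.degrees(Ro.from_matrix(R).as_rotvec()))
e=cv2.projectPoints(O,r,t,K,None)[0][:,0]-U; print(e.round(1))
```

```text
top ctr in tool [-2.92288032 -0.11746541 -9.52791708] rot deg [-0.66366191 -0.0983932  -0.36268224]
[[-0.2  0. ]
 [ 0.3 -0.3]
 [-0.7  0.2]
 [ 0.7  0.1]]
```

>>> {"op": "drive_tool", "data": {"targets": [{"dp":[0,0,0],"rotation":[-0.08,-6,-0.26]},{"dp":[0,0,0],"rotation":[-0.08,-6,-0.26]},{"dp":[0,0,0],"rotation":[-0.08,-6,-0.26]},{"dp":[0,0,0],"rotation":[-0.08,-6,-0.26]},{"dp":[0,0,0],"rotation":[-0.08,-6,-0.26]},{"dp":[0,0,0],"rotation":[0,0,0]}]}}

```text
t: 5.33
eef_pos: [0.5009, -0.282, 0.2164]
tcp_rot: [0.251, 0.045, 0.967, -0.008]
force: [-1.1, -0.1, -2.3]
gripper_width: 0.043
grip_force: 41.7
```

>>> {"op": "drive_tool", "data": {"targets": [{"dp":[10.1,32.3,3.3],"rotation":[0,0,0]},{"dp":[10.1,32.3,3.3],"rotation":[0,0,0]},{"dp":[10.1,32.3,3.3],"rotation":[0,0,0]},{"dp":[10.1,32.3,3.3],"rotation":[0,0,0]},{"dp":[10.1,32.3,3.3],"rotation":[0,0,0]},{"dp":[10.1,32.3,3.3],"rotation":[0,0,0]},{"dp":[10.1,32.3,3.3],"rotation":[0,0,0]},{"dp":[0,0,0],"rotation":[0,0,0]},{"dp":[0,0,0],"rotation":[0,0,0]}]}}

```text
t: 6.08
eef_pos: [0.4756, -0.0602, 0.1667]
tcp_rot: [0.249, 0.042, 0.967, -0.01]
force: [0.5, -0.0, -1.4]
gripper_width: 0.0426
grip_force: 41.8
```

```bash
cat > pl.py <<'E'
from h import *
import sys
Rz=Ro.from_euler("z",-.092); n=Rz.apply([-.5,0,.866]); y=Rz.apply([0,1,0]); s=Rz.apply([.866,0,.5])
Fo=np.array([.5254,-.0601,.0793]); Fr=np.array([.5355,.0512,.0793])
def place(F,h,**k):
    p,R=goal(F+n*h,-n,y); plan(p,R)
E
python3 - <<'E'
from pl import *
o=ctrl.get_obs(); print(o["t"],o["eef_pos"],o["joints"].round(2),rot(o).as_matrix().round(3))
place(Fo,.0115)
im=ctrl.get_image("wrist")[:,:,::-1]; cv2.imwrite("w4.png",im)
c=cam("wrist"); print(proj(c,[Fo])) 
cv2.imwrite("pics/w4.png",cv2.convertScaleAbs(cv2.resize(im,(800,500)),alpha=1.5))
E
```

```text
6.0833 [ 0.47555853 -0.06020478  0.16668135] [-0.15  0.02  2.35  0.13  0.27 -1.75] [[-0.872  0.087  0.482]
 [ 0.077  0.996 -0.041]
 [-0.483  0.002 -0.875]]
rotvec deg in tool [ 0.23 -1.1   0.19]  dp before rot [-1.   4.3 89. ]  dp after rot [ 0.7  4.7 89. ]
[[321.78549822 202.24507508]]
```

View pics/w4.png

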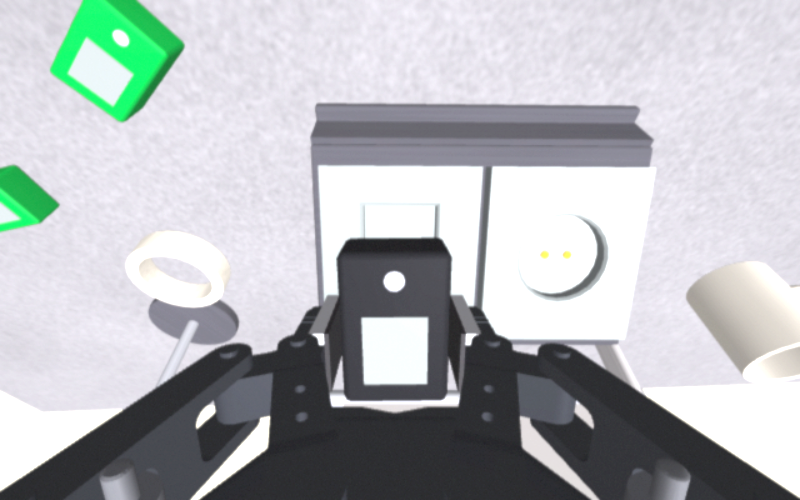

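The oblong pocket's near edge is at (364–436,203), in line with the pack. The round pocket contacts are at (544,255) and (567,255).

>>> {"op": "drive_tool", "data": {"targets": [{"dp":[0.7,4.6,0],"rotation":[0.2,-1.1,0.2]},{"dp":[0,0,25],"rotation":[0,0,0]},{"dp":[0,0,25],"rotation":[0,0,0]},{"dp":[0,0,15],"rotation":[0,0,0]},{"dp":[0,0,0],"rotation":[0,0,0]},{"dp":[0,0,0],"rotation":[0,0,0]}]}}

```text
t: 6.63
eef_pos: [0.5083, -0.0613, 0.1105]
tcp_rot: [0.259, 0.047, 0.965, -0.012]
force: [-0.2, 0.6, -1.3]
gripper_width: 0.0428
grip_force: 41.7
```

Run:
```python
from pl import *
o=ctrl.get_obs(); place(Fo,.0115)
im=cv2.imread("w4.png")
# check round contacts prediction using w4 pose
C=ctrl.calibration("wrist"); f=200/np.tan(np.radians(C["vfov"]/2))
M=np.array([[-.872,.087,.482],[.077,.996,-.041],[-.483,.002,-.875]]); q=Ro.from_matrix(M).as_quat()
oo=dict(eef_pos=np.array([.47555853,-.06020478,.16668135]),tcp_rot=[q[3],*q[:3]])
c=(f,C["cx"],C["cy"])+wristRt(oo,C); print(proj(c,[Fr,Fo])*1.25, ray(c,np.array([555.5,254.5])*.8,.0793))
```

```text
rotvec deg in tool [-0.08  0.06 -0.32]  dp before rot [ 0.9  2.8 24. ]  dp after rot [ 0.9  2.8 24. ]
[[555.68380062 254.46477764]
 [400.74468488 254.39470788]] [0.53552457 0.05107597 0.0793    ]
```

>>> {"op": "drive_tool", "data": {"targets": [{"dp":[0.9,2.8,4],"rotation":[0,0,-0.3]},{"dp":[0,0,6],"rotation":[0,0,0]},{"dp":[0,0,0],"rotation":[0,0,0]},{"dp":[0,0,0],"rotation":[0,0,0]}]}}

```text
t: 6.97
eef_pos: [0.5129, -0.058, 0.1028]
tcp_rot: [0.261, 0.044, 0.964, -0.013]
force: [-0.2, -0.6, -1.0]
gripper_width: 0.0429
grip_force: 41.8
```

Run:
```python
from pl import *
place(Fo,.0115)
```

```text
rotvec deg in tool [-0.05  0.25  0.06]  dp before rot [ 0.9 -0.9 15.1]  dp after rot [ 0.8 -0.9 15.1]
```

>>> {"op": "drive_tool", "data": {"targets": [{"dp":[0.7,-0.8,4],"rotation":[0,0,0]},{"dp":[0,0,4],"rotation":[0,0,0]},{"dp":[0,0,4],"rotation":[0,0,0]},{"dp":[0,0,2.5],"rotation":[0,0,0]},{"dp":[0,0,0],"rotation":[0,0,0]},{"dp":[0,0,0],"rotation":[0,0,0]}]}}

```text
t: 7.47
eef_pos: [0.5181, -0.0589, 0.0922]
tcp_rot: [0.261, 0.044, 0.964, -0.012]
force: [-1.1, -0.5, -1.3]
gripper_width: 0.0426
grip_force: 42.0
```

Run:
```python
from pl import *
place(Fo,.0115); print(ctrl.get_obs()["force"])
```

```text
rotvec deg in tool [0.01 0.26 0.03]  dp before rot [ 0.1 -0.5  3.4]  dp after rot [ 0.1 -0.5  3.4]
[-1.05554697 -0.45318725 -1.27049902]
```

>>> {"op": "drive_tool", "data": {"targets": [{"dp":[0,-0.4,2],"rotation":[0,0,0]},{"dp":[0,0,1.5],"rotation":[0,0,0]},{"dp":[0,0,0],"rotation":[0,0,0]},{"dp":[0,0,0],"rotation":[0,0,0]},{"dp":[0,0,0],"rotation":[0,0,0]}]}}

```text
t: 7.88
eef_pos: [0.5197, -0.0594, 0.09]
tcp_rot: [0.26, 0.043, 0.964, -0.012]
force: [-4.9, 0.2, 5.0]
gripper_width: 0.043
grip_force: 42.8
```

Run:
```python
from pl import *
place(Fo,.0115); print(ctrl.get_obs()["force"])
```

```text
rotvec deg in tool [-0.01  0.23  0.11]  dp before rot [ 0.3 -0.2  0.6]  dp after rot [ 0.3 -0.2  0.6]
[-4.8847681   0.20963488  5.03919857]
```

Contact with the floor shows at the expected depth, so I release and back off.

>>> {"op": "drive_tool", "data": {"targets": [{"dp":[0,0,0],"rotation":[0,0,0]},{"dp":[0,0,0],"rotation":[0,0,0]},{"dp":[0,0,0],"rotation":[0,0,0]},{"dp":[0,0,0],"rotation":[0,0,0]},{"dp":[0,0,-10],"rotation":[0,0,0]},{"dp":[0,0,-30],"rotation":[0,0,0]},{"dp":[0,0,-40],"rotation":[0,0,0]},{"dp":[0,0,-40],"rotation":[0,0,0]},{"dp":[0,0,0],"rotation":[0,0,0]}], "jaw": 62}}

```text
t: 8.63
eef_pos: [0.5061, -0.0489, 0.1245]
tcp_rot: [0.269, 0.039, 0.962, 0.002]
force: [1.3, 0.1, 0.2]
gripper_width: 0.0618
grip_force: 0.0
```

Run:
```python
from pl import *
im=ctrl.get_image("wrist")[:,:,::-1]; o=ctrl.get_obs(); cv2.imwrite("w5.png",im); c=cam("wrist")
top=np.array([Fo+n*.028+s*a*.033+y*b*.022 for a,b in ((-1,1),(-1,-1),(1,-1),(1,1))])
P=proj(c,top).astype(int); v=im.copy(); v=cv2.polylines(v,[P.reshape(-1,1,2)],True,(0,0,255),1)
u=P.mean(0).astype(int); print(u,o["eef_pos"],o["gripper_width"])
v=v[max(0,u[1]-100):u[1]+140,u[0]-160:u[0]+160]; cv2.imwrite("pics/w5.png",cv2.convertScaleAbs(cv2.resize(v,(800,600)),alpha=1.5))
# pedal direction and puck goal
pu=np.array([.5115,.3028,0]); d=np.array([.5602,.3548,0])-pu; print(np.degrees(np.arctan2(d[1],d[0])))
p,R=goal([.5115,.3028,.17],[0,0,-1],[.707,-.707,0]); plan(p,R)
p,R=goal([.5115,.3028,.17],[0,0,-1],[-.707,.707,0]); plan(p,R)
```

```text
[299 224] [ 0.50667769 -0.0489992   0.12408045] 0.0619913762082299
46.876945702541875
rotvec deg in tool [ 36.11  14.69 126.49]  dp before rot [ -1.5 352.2 -42.9]  dp after rot [ 252.2 -245.3  -45.9]
rotvec deg in tool [-12.15  29.86 -48.32]  dp before rot [ -1.5 352.2 -42.9]  dp after rot [-252.2  245.3  -45.9]
```

View pics/w5.png

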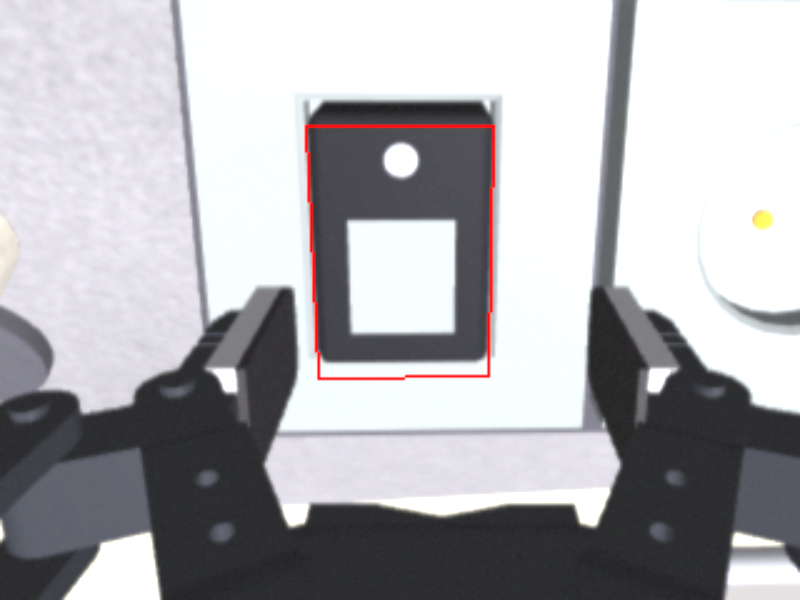

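The bodypack sits inside its pocket (crop (308,100)–(490,361)), resting against the low end. The retreat was shortened near the wrist singularity, so I check the joints.

Run:
```python
from pl import *
o=ctrl.get_obs(); print(o["t"],o["eef_pos"],o["joints"].round(3),o["joint_velocities"].round(2)); 
p,R=goal(o["eef_pos"],[0,0,-1],y); plan(p,R)
```

```text
8.6833 [ 0.50667769 -0.0489992   0.12408045] [-0.134  0.166  2.36   0.623  0.089 -2.232] [-0.    0.03 -0.    0.18 -0.03 -0.17]
rotvec deg in tool [ 1.63 31.22  0.66]  dp before rot [0. 0. 0.]  dp after rot [0. 0. 0.]
```

>>> {"op": "drive_tool", "data": {"targets": [{"dp":[0,0,-8],"rotation":[0.3,6.2,0.1]},{"dp":[0,0,-8],"rotation":[0.3,6.2,0.1]},{"dp":[0,0,-8],"rotation":[0.3,6.2,0.1]},{"dp":[0,0,-8],"rotation":[0.3,6.2,0.1]},{"dp":[0,0,-8],"rotation":[0.3,6.2,0.1]},{"dp":[0,0,-20],"rotation":[0,0,0]},{"dp":[0,0,-20],"rotation":[0,0,0]},{"dp":[0,0,0],"rotation":[0,0,0]}]}}

```text
t: 9.35
eef_pos: [0.4958, -0.0381, 0.1948]
tcp_rot: [0.059, 0.035, 0.997, 0.018]
force: [0.8, 0.5, 0.4]
gripper_width: 0.0621
grip_force: 0.0
```

Run:
```python
from pl import *
o=ctrl.get_obs(); print(o["t"],o["eef_pos"],o["joints"].round(3)); 
p,R=goal([.5115,.3028,.17],[0,0,-1],[-.707,.707,0]); plan(p,R)
```

```text
9.35 [ 0.49583703 -0.03805666  0.1948021 ] [-0.11   0.137  2.019  0.058  0.87  -1.646]
rotvec deg in tool [ -0.75   7.29 -48.91]  dp before rot [ 11.7 339.9  37.2]  dp after rot [-252.1  229.9   24.8]
```

>>> {"op": "drive_tool", "data": {"targets": [{"dp":[1.2,34,3.7],"rotation":[0,0,0]},{"dp":[1.2,34,3.7],"rotation":[0,0,0]},{"dp":[1.2,34,3.7],"rotation":[0,0,0]},{"dp":[1.2,34,3.7],"rotation":[0,0,0]},{"dp":[1.2,34,3.7],"rotation":[0,0,0]},{"dp":[1.2,34,3.7],"rotation":[0,0,0]},{"dp":[1.2,34,3.7],"rotation":[0,0,0]},{"dp":[1.2,34,3.7],"rotation":[0,0,0]},{"dp":[1.2,34,3.7],"rotation":[0,0,0]},{"dp":[1.2,34,3.7],"rotation":[0,0,0]}], "jaw": 82}}

```text
t: 10.18
eef_pos: [0.508, 0.3042, 0.1641]
tcp_rot: [0.055, 0.035, 0.998, 0.017]
force: [0.3, -1.1, 0.0]
gripper_width: 0.0819
grip_force: 0.0
```

>>> {"op": "drive_tool", "data": {"targets": [{"dp":[0,0,0],"rotation":[-0.1,1.04,-7]},{"dp":[0,0,0],"rotation":[-0.1,1.04,-7]},{"dp":[0,0,0],"rotation":[-0.1,1.04,-7]},{"dp":[0,0,0],"rotation":[-0.1,1.04,-7]},{"dp":[0,0,0],"rotation":[-0.1,1.04,-7]},{"dp":[0,0,0],"rotation":[-0.1,1.04,-7]},{"dp":[0,0,0],"rotation":[-0.1,1.04,-7]},{"dp":[0,0,0],"rotation":[0,0,0]},{"dp":[0,0,0],"rotation":[0,0,0]}]}}

```text
t: 10.93
eef_pos: [0.5087, 0.302, 0.1645]
tcp_rot: [-0.004, -0.381, 0.925, -0.0]
force: [0.2, -0.8, -0.2]
gripper_width: 0.0822
grip_force: 0.0
```

Run:
```python
from pl import *
o=ctrl.get_obs(); im=ctrl.get_image("wrist")[:,:,::-1]; cv2.imwrite("w6.png",im); c=cam("wrist"); print(o["t"],o["eef_pos"])
g=cv2.cvtColor(im,cv2.COLOR_BGR2GRAY)
u=proj(c,[[.5115,.3028,.028]])[0].astype(int); print(u)
# dark blob around the puck: body black + bright grille; take circle via Hough, report candidates
r=cv2.HoughCircles(cv2.medianBlur(g,3),cv2.HOUGH_GRADIENT,1,20,param1=100,param2=15,minRadius=15,maxRadius=60)
if r is not None:
    for a in r[0]:
        if np.hypot(*(a[:2]-u))<40: print(a, ray(c,a[:2],.028))
k=cv2.inRange(g,0,75)[u[1]-60:u[1]+60,u[0]-60:u[0]+60]
N,L,S,Ce=cv2.connectedComponentsWithStats(k); print(S[1:][S[1:,4]>100],Ce[1:][S[1:,4]>100])
cn=g[u[1]-1:u[1]+2,u[0]-50:u[0]+50:2].mean(0).astype(int); print(cn)
```

```text
10.9333 [0.50870243 0.30200899 0.16452018]
[313 196]
[311.5 192.5  26.6] [0.50973522 0.29814179 0.028     ]
[[ 34  30  52  53 751]
 [ 20  91  88  18 660]] [[59.73501997 52.12117177]
 [63.19545455 99.12121212]]
[138 137 137 136 138 138 138 136 136 138 138 136  85  44  54 171 179 180
 181 179 182 186 129  44  44  46  45  54 173 183 179 179 180 178 179 138
  49  51 111 138 139 142 141 138 140 138 139 140 141 139]
```

Run:
```python
from pl import *
p,R=goal([.5100,.2985,.010],[0,0,-1],[-.707,.707,0]); plan(p,R)
```

```text
rotvec deg in tool [ 0.1  -0.42 -0.27]  dp before rot [  0.2  -3.4 154.7]  dp after rot [  1.3  -3.2 154.7]
```

>>> {"op": "drive_tool", "data": {"targets": [{"dp":[1.2,-3.2,35],"rotation":[0.1,-0.4,-0.2]},{"dp":[0,0,35],"rotation":[0,0,0]},{"dp":[0,0,30],"rotation":[0,0,0]},{"dp":[0,0,25],"rotation":[0,0,0]},{"dp":[0,0,18],"rotation":[0,0,0]},{"dp":[0,0,12],"rotation":[0,0,0]},{"dp":[0,0,0],"rotation":[0,0,0]},{"dp":[0,0,0],"rotation":[0,0,0]}]}}

```text
t: 11.65
eef_pos: [0.5105, 0.2974, 0.0107]
tcp_rot: [0.0, -0.383, 0.924, -0.001]
force: [0.6, 0.7, 0.5]
gripper_width: 0.0819
grip_force: 0.0
```

>>> {"op": "drive_tool", "data": {"targets": [{"dp":[0,0,0],"rotation":[0,0,0]},{"dp":[0,0,0],"rotation":[0,0,0]},{"dp":[0,0,0],"rotation":[0,0,0]},{"dp":[0,0,0],"rotation":[0,0,0]},{"dp":[0,0,0],"rotation":[0,0,0]},{"dp":[0,0,0],"rotation":[0,0,0]},{"dp":[0,0,0],"rotation":[0,0,0]}], "jaw": 40, "squeeze": 40}}

```text
t: 12.23
eef_pos: [0.5117, 0.298, 0.0125]
tcp_rot: [0.002, -0.383, 0.924, -0.001]
force: [-1.1, -0.3, 6.6]
gripper_width: 0.0528
grip_force: 40.8
```

>>> {"op": "drive_tool", "data": {"targets": [{"dp":[0,0,-10],"rotation":[0,0,0]},{"dp":[0,0,-40],"rotation":[0,0,0]},{"dp":[0,0,-40],"rotation":[0,0,0]},{"dp":[0,0,-40],"rotation":[0,0,0]},{"dp":[0,0,-40],"rotation":[0,0,0]},{"dp":[0,0,-40],"rotation":[0,0,0]},{"dp":[0,0,0],"rotation":[0,0,0]},{"dp":[0,0,0],"rotation":[0,0,0]}]}}

```text
t: 12.9
eef_pos: [0.5118, 0.2987, 0.2248]
tcp_rot: [0.004, -0.384, 0.924, -0.001]
force: [0.2, -0.8, -1.8]
gripper_width: 0.0522
grip_force: 42.6
```

Run:
```python
from pl import *
o=ctrl.get_obs(); print(o["t"],o["eef_pos"],o["joints"].round(2))
im=ctrl.get_image("wrist")[:,:,::-1]; cv2.imwrite("w7.png",im); c=cam("wrist"); g=cv2.cvtColor(im,cv2.COLOR_BGR2GRAY)
# bright grille disc: connected bright low-saturation blob near the grasp
u=proj(c,[rot(o).apply([0,0,-.0175])+o["eef_pos"]])[0].astype(int); print("pred top ctr",u)
w=cv2.inRange(g,150,255)
for q in cv2.findContours(w,cv2.RETR_EXTERNAL,cv2.CHAIN_APPROX_NONE)[0]:
    if cv2.contourArea(q)>500 and abs(q[:,0].mean(0)-u).max()<60: print(cv2.fitEllipse(q),cv2.boundingRect(q))
place(Fr,.09)
```

```text
12.9 [0.51182413 0.29868276 0.2247851 ] [ 0.53  0.31  1.72 -0.    1.11 -1.83]
pred top ctr [313 271]
((315.4743957519531, 265.45989990234375), (74.8121566772461, 82.85371398925781), 91.01258087158203) (274, 228, 84, 76)
rotvec deg in tool [ 13.05 -27.83  49.21]  dp before rot [ 186.  -156.9   65.3]  dp after rot [  30.4 -243.4   57.6]
```

>>> {"op": "drive_tool", "data": {"targets": [{"dp":[0,0,0],"rotation":[1.63,-3.48,6.15]},{"dp":[0,0,0],"rotation":[1.63,-3.48,6.15]},{"dp":[0,0,0],"rotation":[1.63,-3.48,6.15]},{"dp":[0,0,0],"rotation":[1.63,-3.48,6.15]},{"dp":[0,0,0],"rotation":[1.63,-3.48,6.15]},{"dp":[0,0,0],"rotation":[1.63,-3.48,6.15]},{"dp":[0,0,0],"rotation":[1.63,-3.48,6.15]},{"dp":[0,0,0],"rotation":[1.63,-3.48,6.15]},{"dp":[0,0,0],"rotation":[0,0,0]}]}}

```text
t: 13.7
eef_pos: [0.5081, 0.2959, 0.2176]
tcp_rot: [0.231, 0.001, 0.973, -0.015]
force: [-0.3, 0.0, -2.0]
gripper_width: 0.0524
grip_force: 42.6
```

>>> {"op": "drive_tool", "data": {"targets": [{"dp":[4,-34.7,5],"rotation":[0,0,0]},{"dp":[4,-34.7,5],"rotation":[0,0,0]},{"dp":[4,-34.7,5],"rotation":[0,0,0]},{"dp":[4,-34.7,5],"rotation":[0,0,0]},{"dp":[4,-34.7,5],"rotation":[0,0,0]},{"dp":[4,-34.7,5],"rotation":[0,0,0]},{"dp":[4,-34.7,5],"rotation":[0,0,0]},{"dp":[0,0,0],"rotation":[0,0,0]},{"dp":[0,0,0],"rotation":[0,0,0]}]}}

```text
t: 14.45
eef_pos: [0.4993, 0.0503, 0.1822]
tcp_rot: [0.231, -0.0, 0.973, -0.015]
force: [-0.2, 0.3, -0.7]
gripper_width: 0.0523
grip_force: 42.7
```

Run:
```python
from pl import *
o=ctrl.get_obs(); print(o["t"],o["eef_pos"],o["joints"].round(2),o["gripper_width"])
place(Fr+s*.0025,.012)
```

```text
14.45 [0.49934921 0.05025002 0.18222494] [ 0.17  0.04  2.26 -0.27  0.4  -1.18] 0.05227953449443946
rotvec deg in tool [ 0.85 -3.23  5.13]  dp before rot [12.1  4.2 96. ]  dp after rot [17.9  4.3 95.1]
```

>>> {"op": "drive_tool", "data": {"targets": [{"dp":[0,0,0],"rotation":[0.85,-3.2,5.1]},{"dp":[8.9,2.1,15],"rotation":[0,0,0]},{"dp":[8.9,2.1,25],"rotation":[0,0,0]},{"dp":[0,0,15],"rotation":[0,0,0]},{"dp":[0,0,10],"rotation":[0,0,0]},{"dp":[0,0,0],"rotation":[0,0,0]},{"dp":[0,0,0],"rotation":[0,0,0]}]}}

```text
t: 15.03
eef_pos: [0.5163, 0.0551, 0.117]
tcp_rot: [0.25, 0.028, 0.968, -0.014]
force: [0.4, -0.2, -1.1]
gripper_width: 0.0523
grip_force: 42.8
```

Run:
```python
from pl import *
o=ctrl.get_obs(); print(o["t"],o["joints"].round(2))
place(Fr+s*.0025,.012)
im=ctrl.get_image("wrist")[:,:,::-1]; cv2.imwrite("w8.png",im); c=cam("wrist"); g=cv2.cvtColor(im,cv2.COLOR_BGR2GRAY)
Rm=rot(o)
for x in (0,2.5,5): print("pred",x,proj(c,[Rm.apply([x/1e3,0,-.016])+o["eef_pos"]])[0])
w=cv2.inRange(g,110,255)[200:340,250:390]
for q in cv2.findContours(w,cv2.RETR_EXTERNAL,cv2.CHAIN_APPROX_NONE)[0]:
    if cv2.contourArea(q)>500: print(cv2.fitEllipse(q),cv2.boundingRect(q))
cv2.imwrite("pics/w8.png",cv2.resize(im,(800,500)))
```

```text
15.0333 [ 0.19  0.2   2.31 -0.76  0.19 -0.61]
rotvec deg in tool [ 0.22 -1.03  1.9 ]  dp before rot [-1.  -2.3 30.4]  dp after rot [-0.5 -2.1 30.4]
pred 0 [316.43618986 262.59916342]
pred 2.5 [316.43348143 258.04493725]
pred 5 [316.43074748 253.44779916]
((65.71842956542969, 104.90255737304688), (53.653724670410156, 127.92945098876953), 89.96218872070312) (5, 79, 121, 53)
((65.4386978149414, 65.58989715576172), (76.34172058105469, 83.8662338256836), 90.14872741699219) (24, 27, 84, 78)
((72.01239013671875, 21.429317474365234), (47.91696548461914, 159.37832641601562), 91.0556640625) (0, 0, 140, 47)
```

Run:
```python
from pl import *
C=ctrl.calibration("wrist"); f=200/np.tan(np.radians(C["vfov"]/2)); H=np.linalg.inv(C["hand_eye"])
for x in (0,.0025):
  for z in (-.013,-.016,-.0175):
    q=H@[x,0,z,1]; print(x,z,f*q[0]/q[2]+C["cx"],f*q[1]/q[2]+C["cy"], "pxR27",27e-3*f/q[2])
place(Fr,.012)
o=ctrl.get_obs();print(o["joints"].round(2),o["joint_velocities"].round(2))
```

```text
0 -0.013 316.2090989176005 261.01094117003095 pxR27 52.97014743359945
0 -0.016 316.2291546402845 263.8058267654103 pxR27 54.06090245420272
0 -0.0175 316.2394954626596 265.24688256559335 pxR27 54.623300733265644
0.0025 -0.013 316.2100265241415 256.527958551466 pxR27 53.21314996328476
0.0025 -0.016 316.2301953472626 259.2431857473885 pxR27 54.31403969484035
0.0025 -0.0175 316.240595973831 260.64336978110634 pxR27 54.881744757357005
rotvec deg in tool [ 0.23 -0.97  1.85]  dp before rot [ 2.  -2.1 30.9]  dp after rot [ 2.4 -2.1 30.9]
[ 0.19  0.2   2.31 -0.76  0.19 -0.61] [-0.01 -0.02  0.   -0.   -0.    0.01]
```

>>> {"op": "drive_tool", "data": {"targets": [{"dp":[2.2,-2.1,5],"rotation":[0.2,-1,0]},{"dp":[0,0,7],"rotation":[0,0,0]},{"dp":[0,0,5],"rotation":[0,0,0]},{"dp":[0,0,0],"rotation":[0,0,0]},{"dp":[0,0,0],"rotation":[0,0,0]},{"dp":[0,0,0],"rotation":[0,0,0]}]}}

```text
t: 15.58
eef_pos: [0.523, 0.0519, 0.1035]
tcp_rot: [0.258, 0.03, 0.965, -0.016]
force: [0.2, 0.4, -1.5]
gripper_width: 0.052
grip_force: 42.8
```

Run:
```python
from pl import *
place(Fr,.012); o=ctrl.get_obs();print(o["joints"].round(2),o["force"].round(1))
```

```text
rotvec deg in tool [ 0.02 -0.01  1.74]  dp before rot [ 1.2  0.5 15.2]  dp after rot [ 1.3  0.5 15.2]
[ 0.19  0.24  2.32 -1.08  0.16 -0.29] [ 0.2  0.4 -1.5]
```

>>> {"op": "drive_tool", "data": {"targets": [{"dp":[1.2,0.5,0],"rotation":[0,3,0]},{"dp":[0,0,4],"rotation":[0,0,0]},{"dp":[0,0,4],"rotation":[0,0,0]},{"dp":[0,0,3],"rotation":[0,0,0]},{"dp":[0,0,0],"rotation":[0,0,0]},{"dp":[0,0,0],"rotation":[0,0,0]}]}}

```text
t: 16.08
eef_pos: [0.5272, 0.0505, 0.0932]
tcp_rot: [0.248, 0.03, 0.968, -0.017]
force: [-9.7, 7.4, 6.8]
gripper_width: 0.0522
grip_force: 49.8
```

Run:
```python
from pl import *
place(Fr,.012); o=ctrl.get_obs();print(o["joints"].round(2),o["force"].round(1))
```

```text
rotvec deg in tool [-0.21 -1.24  1.76]  dp before rot [-0.2  1.5  4.1]  dp after rot [-0.1  1.5  4.1]
[ 0.18  0.27  2.3  -1.01  0.16 -0.36] [-9.7  7.4  6.8]
```

>>> {"op": "drive_tool", "data": {"targets": [{"dp":[0.5,2,0],"rotation":[0,0,0]},{"dp":[0,0,2],"rotation":[0,0,0]},{"dp":[0,0,2],"rotation":[0,0,0]},{"dp":[0,0,0],"rotation":[0,0,0]},{"dp":[0,0,0],"rotation":[0,0,0]}]}}

```text
t: 16.5
eef_pos: [0.5293, 0.0512, 0.0898]
tcp_rot: [0.248, 0.031, 0.968, -0.018]
force: [-6.8, 0.1, 5.3]
gripper_width: 0.0521
grip_force: 50.2
```

Run:
```python
from pl import *
place(Fr,.012); o=ctrl.get_obs();F=o["force"];print(o["joints"].round(2),"s,y,n",F@s,F@y,F@n)
```

```text
rotvec deg in tool [-0.34 -1.22  1.71]  dp before rot [-0.2  0.5  0.2]  dp after rot [-0.1  0.5  0.2]
[ 0.18  0.28  2.3  -1.06  0.16 -0.3 ] s,y,n -3.199059483265274 -0.5554265641294631 7.989569317575518
```

>>> {"op": "drive_tool", "data": {"targets": [{"dp":[0,0,0],"rotation":[0,0,0]},{"dp":[0,0,0],"rotation":[0,0,0]},{"dp":[0,0,0],"rotation":[0,0,0]},{"dp":[0,0,0],"rotation":[0,0,0]},{"dp":[0,0,-4],"rotation":[0,0,0]},{"dp":[0,0,-8],"rotation":[0,2,0]},{"dp":[0,0,-10],"rotation":[0,4,0]},{"dp":[0,0,-12],"rotation":[0,4,0]},{"dp":[0,0,-15],"rotation":[0,5,0]},{"dp":[0,0,-20],"rotation":[0,6,0]},{"dp":[0,0,0],"rotation":[0,0,0]}], "jaw": 68}}

```text
t: 17.42
eef_pos: [0.5143, 0.0466, 0.1418]
tcp_rot: [0.118, 0.039, 0.992, -0.024]
force: [2.9, 0.7, 1.3]
gripper_width: 0.0679
grip_force: 0.0
```

>>> {"op": "drive_tool", "data": {"targets": [{"dp":[20,0,-30],"rotation":[0,5,0]},{"dp":[20,0,-30],"rotation":[0,0,0]},{"dp":[30,0,-20],"rotation":[0,0,0]},{"dp":[0,0,0],"rotation":[0,0,0]},{"dp":[0,0,0],"rotation":[0,0,0]},{"dp":[0,0,0],"rotation":[0,0,0]}], "jaw": 0}}

```text
t: 17.92
eef_pos: [0.4293, 0.0553, 0.2038]
tcp_rot: [0.077, 0.04, 0.996, -0.024]
force: [-0.1, 0.8, -0.3]
gripper_width: -0.0001
grip_force: 0.0
```

Run:
```python
from pl import *
o=ctrl.get_obs(); im=ctrl.get_image("wrist")[:,:,::-1]; c=cam("wrist"); print(o["t"],o["eef_pos"],o["joints"].round(2),o["gripper_width"])
v=im.copy()
top=np.array([Fo+n*.028+s*a*.033+y*b*.022 for a,b in ((-1,1),(-1,-1),(1,-1),(1,1))])
th=np.linspace(0,6.28,40); ring=np.array([Fr+n*.028+.027*(np.cos(t)*s+np.sin(t)*y) for t in th])
for q in (top,ring): v=cv2.polylines(v,[proj(c,q).astype(int).reshape(-1,1,2)],True,(0,0,255),1)
t=ctrl.get_image("top")[:,:,::-1]; cv2.imwrite("t9.png",t)
m=proj(c,[Fo,Fr]).mean(0).astype(int); print(m)
a=cv2.convertScaleAbs(cv2.resize(v,(800,500))[:, :],alpha=1.4)
x0,y0=250,140; d=cv2.convertScaleAbs(cv2.resize(t[150:240,155:455],(800,240)),alpha=1.6)
out=np.vstack([cv2.resize(a,(576,360)).copy().__class__ and np.hstack([cv2.resize(a,(576,360)),np.zeros((360,224,3),np.uint8)]),d]); cv2.imwrite("pics/w9.png",out)
```

```text
17.9167 [0.429336   0.05530102 0.20376608] [ 0.19  0.01  2.15 -0.11  0.85 -1.24] -7.824020154976007e-05
[274 266]
```

View pics/w9.png

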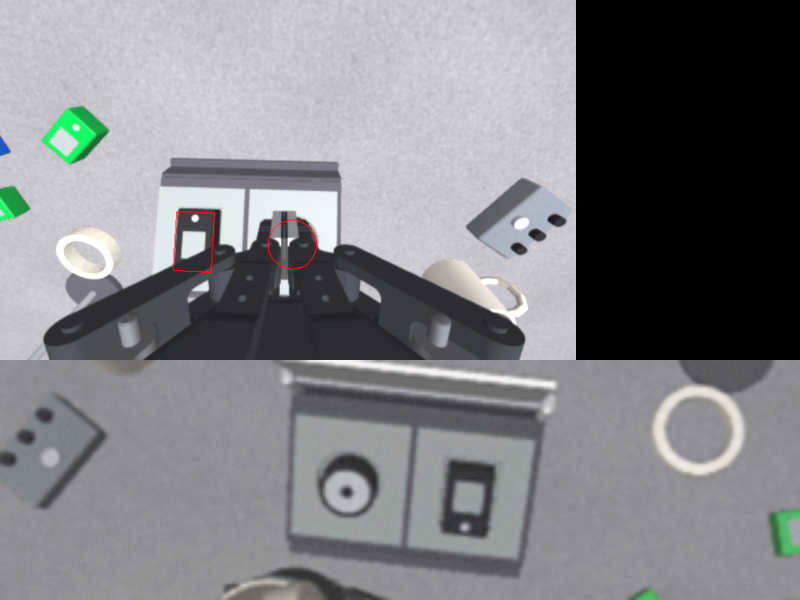

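Both packs sit in their pockets: in the lower strip the puck is at (349,491) and the bodypack at (469,498). The bystanders haven't moved and the cover is still up. Now I check the seats numerically and plan the fold.

Run:
```python
from pl import *
c=cam("top"); print("pred tops",proj(c,[Fr+n*.028,Fo+n*.028]),"seen (285.9,199.1),(330.9,201.8)")
o=ctrl.get_obs(); D=np.array([.5327,-.0047,0])
X=Rz.inv().apply(o["eef_pos"]-D); print("TCP in dock",X*1e3)
p,R=goal(o["eef_pos"],[0,0,-1],y); plan(p,R)
for a in (1.47,1.3,1.1,.9,.7,.5,.3,.15,0):
    d=np.array([-np.cos(a),np.sin(a)]); m=np.array([np.sin(a),np.cos(a)])
    print(a,([75,150]+115*d+3*m+[11,0]).round(1))
```

```text
pred tops [[284.86158071 198.21703753]
 [330.43721198 203.08478144]] seen (285.9,199.1),(330.9,201.8)
TCP in dock [-108.45647247   50.16964448  203.16114583]
rotvec deg in tool [-2.37  8.89  0.68]  dp before rot [0. 0. 0.]  dp after rot [0. 0. 0.]
1.47 [ 77.4 264.7]
1.3 [ 58.1 261.6]
1.1 [ 36.5 253.8]
0.9 [ 16.9 241.9]
0.7 [ -0.  226.4]
0.5 [-13.5 207.8]
0.3 [-23.  186.9]
0.15 [-27.3 170.2]
0 [-29. 153.]
```

>>> {"op": "drive_tool", "data": {"targets": [{"dp":[0,0,0],"rotation":[-1.2,4.45,0.3]},{"dp":[0,0,0],"rotation":[-1.2,4.45,0.3]},{"dp":[0,0,-35],"rotation":[0,0,0]},{"dp":[0,0,-35],"rotation":[0,0,0]},{"dp":[0,0,-35],"rotation":[0,0,0]},{"dp":[0,0,-35],"rotation":[0,0,0]},{"dp":[0,0,-35],"rotation":[0,0,0]},{"dp":[0,0,0],"rotation":[0,0,0]},{"dp":[0,0,0],"rotation":[0,0,0]}]}}

```text
t: 18.77
eef_pos: [0.4305, 0.0551, 0.3797]
tcp_rot: [0.001, 0.046, 0.999, 0.0]
force: [-0.0, 0.3, 0.3]
gripper_width: 0.0001
grip_force: 0.0
```

>>> {"op": "drive_tool", "data": {"targets": [{"dp":[-38,-8.3,0],"rotation":[0,0,0]},{"dp":[-38,-8.3,0],"rotation":[0,0,0]},{"dp":[-38,-8.3,0],"rotation":[0,0,0]},{"dp":[-38,-8.3,0],"rotation":[0,0,0]},{"dp":[-38,-8.3,0],"rotation":[0,0,0]},{"dp":[-38,-8.3,0],"rotation":[0,0,0]},{"dp":[0,0,0],"rotation":[0,0,0]},{"dp":[0,0,0],"rotation":[0,0,0]}]}}

```text
t: 19.43
eef_pos: [0.6524, -0.016, 0.374]
tcp_rot: [-0.003, 0.046, 0.999, 0.0]
force: [-0.4, 0.5, 0.4]
gripper_width: 0.0003
grip_force: 0.0
```

```bash
cat > w.py <<'E'
from pl import *
o=ctrl.get_obs(); D=np.array([.5327,-.0047,0]); print(o["t"],"TCP in dock",(Rz.inv().apply(o["eef_pos"]-D)*1e3).round(1),"F",Rz.inv().apply(o["force"]).round(1))
p,R=goal(o["eef_pos"],[0,0,-1],y); plan(p,R)
E
python3 w.py
```

```text
19.4333 TCP in dock [ 1.202e+02 -2.000e-01  3.740e+02] F [-0.5  0.4  0.4]
rotvec deg in tool [ 0.01 -0.34  0.  ]  dp before rot [0. 0. 0.]  dp after rot [0. 0. 0.]
```

>>> {"op": "drive_tool", "data": {"targets": [{"dp":[0,0,36],"rotation":[0,0,0]},{"dp":[0,0,36],"rotation":[0,0,0]},{"dp":[0,0,36],"rotation":[0,0,0]},{"dp":[15,0,0],"rotation":[0,0,0]},{"dp":[15,0,0],"rotation":[0,0,0]},{"dp":[12,0,0],"rotation":[0,0,0]},{"dp":[10,0,2],"rotation":[0,0,0]},{"dp":[10,0,2],"rotation":[0,0,0]},{"dp":[10,0,3],"rotation":[0,0,0]},{"dp":[0,0,0],"rotation":[0,0,0]}]}}

```text
t: 20.27
eef_pos: [0.5774, -0.0081, 0.263]
tcp_rot: [-0.001, 0.045, 0.999, 0.0]
force: [0.5, 0.3, -0.7]
gripper_width: 0.0
grip_force: 0.0
```

```bash
python3 w.py; python3 -c "
from pl import *
t=ctrl.get_image('scene'); cv2.imwrite('s10.png',t[:,:,::-1])"
```

```text
20.2667 TCP in dock [ 44.8   0.7 263. ] F [ 0.5  0.4 -0.7]
rotvec deg in tool [ 0.04 -0.13  0.09]  dp before rot [0. 0. 0.]  dp after rot [0. 0. 0.]
```

```bash
cat > cov.py <<'E'
from pl import *
from scipy.ndimage import map_coordinates
D=np.array([.5327,-.0047,0])
def score(im,cn):
    g=cv2.GaussianBlur(cv2.cvtColor(im,cv2.COLOR_BGR2GRAY).astype(np.float32),(0,0),.8); G=np.hypot(cv2.Sobel(g,5,1,0),cv2.Sobel(g,5,0,1)); c=cam(cn)
    A=np.arange(-.5,1.75,.02); S=[]
    for a in A:
        d=np.array([-np.cos(a),0,np.sin(a)]); m=np.array([np.sin(a),0,np.cos(a)]); v=0
        for off in (.003,-.003):
          e=[np.array([.075,0,.15])+.14*d+off*m+[0,t,0] for t in np.linspace(-.107,.107,40)]
          e+=[np.array([.075,0,.15])+r*d+off*m+[0,sg*.107,0] for r in np.linspace(.03,.14,25) for sg in (1,-1)]
          uv=proj(c,Rz.apply(np.array(e))+D); v+=np.median(map_coordinates(G,[uv[:,1],uv[:,0]],order=1))
        S.append(v)
    S=np.array(S); i=np.argsort(-S)[:5]; print(cn,A[i].round(2),S[i].round(0))
if __name__=="__main__":
    import sys
    if len(sys.argv)>1: score(cv2.imread("scene0.png"),"scene"); score(cv2.imread("top0.png"),"top"); score(cv2.imread("s10.png"),"scene")
    else: score(ctrl.get_image("scene")[:,:,::-1],"scene")
    score(ctrl.get_image("top")[:,:,::-1],"top")
E
python3 cov.py x
```

```text
scene [1.52 1.48 1.54 1.5  1.42] [180. 173. 173. 156. 148.]
top [ 1.48  1.46 -0.22  1.36 -0.2 ] [264. 229. 169. 166. 166.]
scene [1.28 1.3  1.26 1.32 1.24] [160. 159. 141. 140. 139.]
top [1.22 1.2  1.18 1.26 1.24] [183. 181. 144. 143. 140.]
```

>>> {"op": "drive_tool", "data": {"targets": [{"dp":[9,0,9],"rotation":[0,0,0]},{"dp":[9.5,0,6],"rotation":[0,0,0]},{"dp":[9.5,0,6],"rotation":[0,0,0]},{"dp":[8.5,0,8],"rotation":[0,0,0]},{"dp":[8.5,0,8],"rotation":[0,0,0]},{"dp":[7,0,9],"rotation":[0,0,0]},{"dp":[7,0,9],"rotation":[0,0,0]},{"dp":[3,0,7],"rotation":[0,0,0]},{"dp":[3,0,7],"rotation":[0,0,0]},{"dp":[0,0,0],"rotation":[0,0,0]},{"dp":[0,0,0],"rotation":[0,0,0]}]}}

```text
t: 21.28
eef_pos: [0.5146, -0.0025, 0.1941]
tcp_rot: [-0.001, 0.045, 0.999, 0.0]
force: [0.2, -0.2, 0.3]
gripper_width: -0.0003
grip_force: 0.0
```

```bash
python3 w.py; python3 cov.py
```

```text
21.2833 TCP in dock [-18.2   0.5 194.1] F [ 0.2 -0.2  0.3]
rotvec deg in tool [ 0.03 -0.09  0.09]  dp before rot [0. 0. 0.]  dp after rot [0. 0. 0.]
scene [0.38 0.4  0.42 0.36 0.34] [374. 372. 334. 333. 278.]
top [0.38 0.36 0.12 0.1  0.4 ] [218. 210. 196. 195. 194.]
```

>>> {"op": "drive_tool", "data": {"targets": [{"dp":[2,0,9],"rotation":[0,0,0]},{"dp":[2,0,9],"rotation":[0,0,0]},{"dp":[2,0,9],"rotation":[0,0,0]},{"dp":[2,0,7],"rotation":[0,0,0]},{"dp":[0,0,4],"rotation":[0,0,0]},{"dp":[0,0,0],"rotation":[0,0,0]},{"dp":[0,0,0],"rotation":[0,0,0]},{"dp":[0,0,0],"rotation":[0,0,0]}]}}

```text
t: 22.05
eef_pos: [0.5068, -0.0017, 0.1566]
tcp_rot: [-0.0, 0.045, 0.999, 0.0]
force: [0.7, -0.7, 1.3]
gripper_width: 0.0001
grip_force: 0.0
```

```bash
python3 w.py; python3 cov.py
```

```text
22.05 TCP in dock [-26.1   0.6 156.6] F [ 0.8 -0.6  1.3]
rotvec deg in tool [ 0.04 -0.04  0.09]  dp before rot [0. 0. 0.]  dp after rot [0. 0. 0.]
scene [0.04 0.02 0.06 0.   0.08] [358. 336. 325. 284. 253.]
top [-0.12 -0.06 -0.1  -0.14 -0.08] [391. 388. 387. 386. 385.]
```

>>> {"op": "drive_tool", "data": {"targets": [{"dp":[0,0,3],"rotation":[0,0,0]},{"dp":[0,0,0],"rotation":[0,0,0]},{"dp":[0,0,0],"rotation":[0,0,0]},{"dp":[0,0,-10],"rotation":[0,0,0]},{"dp":[0,0,-35],"rotation":[0,0,0]},{"dp":[0,0,-35],"rotation":[0,0,0]},{"dp":[0,0,-35],"rotation":[0,0,0]},{"dp":[0,0,-35],"rotation":[0,0,0]},{"dp":[0,0,0],"rotation":[0,0,0]},{"dp":[0,0,0],"rotation":[0,0,0]},{"dp":[0,0,0],"rotation":[0,0,0]},{"dp":[0,0,0],"rotation":[0,0,0]}]}}

```text
t: 23.15
eef_pos: [0.5061, -0.0018, 0.3026]
tcp_rot: [-0.001, 0.045, 0.999, 0.0]
force: [-0.2, -0.8, -1.3]
gripper_width: 0.0001
grip_force: 0.0
```

```bash
python3 w.py; python3 cov.py
```

```text
23.15 TCP in dock [-26.8   0.4 302.6] F [-0.1 -0.8 -1.3]
rotvec deg in tool [ 0.03 -0.14  0.08]  dp before rot [0. 0. 0.]  dp after rot [0. 0. 0.]
scene [ 0.02  0.04  0.    0.06 -0.02] [349. 335. 300. 265. 229.]
top [-0.02 -0.04 -0.06  0.    0.02] [193. 192. 191. 190. 185.]
```

The cover reads about 0.02 rad and the robot is clear, so I hand in.

```bash
python3 -c "
from plant import ctrl
print(ctrl.close_job())"
```

```text
the job is handed in; nothing more can be done
None
```

I handed the job in at about 23 s of the 67 s allowed, but the hand-in returned no verdict: my measurements show the puck and bodypack seated in their matching pockets (about 2 mm from where I expected them), the cover level at about 0.02 rad, the robot clear, and I saw no sign of the mug, desk microphone, pedal or tape having moved.

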